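# Swap the blank for the sample cell and hold it in the photometer's light path

### The job

The blank cell is still standing in the photometer: put it back into a free slot of the cell rack, then take the flat-stoppered sample cell from the rack, push it into the photometer's well until the sprung carrier is fully down, and finish while still holding it down there, upright in the light path, because the carrier lifts the cell out of the beam when it is let go. Grip both glass cells by their two wide frosted faces only, never touching the narrow clear windows or the stoppers with the fingers, and keep them upright. Leave the check standard (the cell with the tall knob) in its slot.

Things in the scene. Friction and masses are not known exactly. Their poses are not given: they have to be found in the camera images.
- meter: Bench photometer, fixed, 158 x 156 mm, display console on its -x side (below 58 mm). Origin on the worktop under the well, z up. A dark cell holder 46 (x) x 56 (y) mm stands on the deck; its top, with the well's mouth, is at 62 mm. The beam runs along y from the finned lamp barrel (+y) to the detector box (-y), both below 64 mm. A cell goes in with its 24 mm side along y, either way round.
- well (a point): Centre of the well's mouth, on top of the cell holder; axes as the meter's. The well is an upright rectangular pit 17 (x) x 27 (y) mm, 1.5 mm wider than a cell on every side; its floor is the sprung carrier.
- carrier (a joint): Travel of the sprung carrier (the floor of the well), m: 0 = up, 14 mm below the mouth; 0.012 = fully down on its stop, 26 mm below the mouth, which brings the cell's windows into the beam. The spring pushes up with about 2 N at the top and 6.5 N at the bottom.
- cell_blank: The blank: stoppered glass cuvette, 14 (x) x 24 (y) x 56 mm tall (62 with its flat white stopper), about 45 g. Origin at the centre of its underside, z up. The wide faces (24 x 53 mm, facing +x and -x, 14 mm apart) are frosted, the narrow ones (+y, -y) are clear windows. The lowest 3 mm is a foot 11 x 21 mm. Starts in the well, 42 mm of glass above the mouth.
- blank_frosted: The two frosted faces of the blank cell (where it may be gripped); origin and axes as the cell's.
- blank_stopper: The flat white stopper of the blank cell (9 x 19 mm, 54 to 62 mm above the cell's underside; not to be touched); origin and axes as the cell's.
- blank_clear: The two clear windows of the blank cell (not to be touched); origin and axes as the cell's.
- cell_sample: The sample: a cell exactly like the blank (same sizes, axes, flat stopper), which starts in one of the slots of the rack.
- sample_frosted: The two frosted faces of the sample cell (where it may be gripped); origin and axes as the cell's.
- sample_stopper: The flat white stopper of the sample cell (9 x 19 mm, 54 to 62 mm above the cell's underside; not to be touched); origin and axes as the cell's.
- sample_clear: The two clear windows of the sample cell (not to be touched); origin and axes as the cell's.
- cell_standard: The check standard: a cell of the same glass size and axes in another slot of the rack, with a tall round knob (10 mm across, to 77 mm) on its stopper. Stays where it is.
- rack: Light-grey cell rack, 66 (x) x 204 (y) mm, fixed. Origin on the worktop below its middle, z up. Cells stand on its 10 mm thick base plate and pass through a top plate 52 mm wide (x), upper side at 34 mm, with four slots in a row along y. A seated cell has its underside at 10 mm and shows 32 mm of glass above the top plate.
- slot0 (a point): Centre of the rack's slot 0 at the upper side of the top plate (-72 mm along the rack's y); the slot is 17 (x) x 27 (y) mm, through the 8 mm top plate; axes as the rack's.
- slot1 (a point): Centre of the rack's slot 1 at the upper side of the top plate (-24 mm along the rack's y); the slot is 17 (x) x 27 (y) mm, through the 8 mm top plate; axes as the rack's.
- slot2 (a point): Centre of the rack's slot 2 at the upper side of the top plate (24 mm along the rack's y); the slot is 17 (x) x 27 (y) mm, through the 8 mm top plate; axes as the rack's.
- slot3 (a point): Centre of the rack's slot 3 at the upper side of the top plate (72 mm along the rack's y); the slot is 17 (x) x 27 (y) mm, through the 8 mm top plate; axes as the rack's.
Not all that is in view belongs to the job. Leave any purple look-alike of the cell_sample alone. What is shaped like the cell_blank but pink is not meant.

How it is judged:
By the outcome, as a careful person would: the job done as asked, in the order asked, and still so for the second after the job is handed in, while the arm keeps its last pose, push and grip.
It also fails if it takes over 51 s, if anything falls off the work surface, if the arm or the gripper's body presses on something with over 40 N, if the wrist force passes 120 N, or if a joint passes its speed limit or range.

### The arm

A 6-joint arm with a two-finger parallel gripper is mounted at the origin on a cart in front of the work surface, level with it; the furniture and walls round the work are solid. World frame = base frame: x ahead of the robot, y to its left, z up, the work surface at z = 0. Lengths are in m, angles in degrees, forces in N, time in s.
With the tool pointing down it reaches from about 0.375 to 0.9 m from the base axis. Payload 3.1 kg.
Tool frame: the origin (TCP) lies at the very end of the fingers, on their centre line; the grasp point (between the pads) lies 19 mm behind it; z points along the fingers, y is the line along which they close (so a half turn about z gives the same grasp; the last joint's range is limited). The gripper opens to 87 mm and grips with 3 to 60 N. Pads are 19 mm wide; open, the fingers measure 117 mm over their backs; the gripper's body (75 mm by 190 mm) begins 51 mm behind the grasp point.
Start: joints at [-75.487, 30.224, 82.088, -0, 67.689, -10.227], TCP at [0.262, -0.568, 0.223] pointing down, gripper open.
Joint ranges: [-176.69, 176.69], [-43.24, 126.21], [12.49, 139.97], [-82, 262], [0, 151.66], [-163.58, 163.58]. Speed limits (degrees/s): [159.86, 159.86, 180, 180, 180, 180].

### API

Orientations are given as a 3x3 rotation matrix whose columns are the frame's x, y, z axes.
In Python, from bench import observe, get_image, camera_params, finish_job gives the robot as it stands.
- The arm moves only by the shell command python3 -m crank 'ROWS' [OPENING]. ROWS is JSON, a list that holds one entry, the list of rows, each a list of 6 numbers: the shift along the world's x, y, z in m, then the turn, a rotation vector about the world's x, y, z in degrees. A call has 1 to 8 rows; each row shifts and turns the commanded pose from where the row before left it; what a row does not reach is not made up. A row lasts 1/12 s, in which the tool goes at most 41.7 mm and 7.16 degrees, less where a joint would pass 70% of its speed; a pose out of reach is approached as far as the arm can. A call is refused whole if a number of a shift passes 0.0417 or a number of a turn 7.16, either way. A call with a gripper value outside its range is refused whole. OPENING is the opening in per cent of the stroke, from 0 (shut) to 100 (fully open), set as the call begins (- or left out, the last holds). The fingers move at their own pace and stop on an object; the grip force is fixed at half the most. Time passes only in rows, so rows that do not move let the fingers close. It gives the time, the measured TCP pose, the force, the opening and the grip force at its end, in the units of the state.
- observe(): the state, without advancing time (a new reading comes with each control period).
- get_image(name): name is "scene" or "top"; returns the picture (420x560x3 uint8, red, green, blue); there is no depth.
- camera_params(name): a dict with "intrinsics" (3x3 intrinsics, pixels), "rvec" (rotation vector, rad) and "tvec" (3), from world to camera coordinates, as OpenCV has them. Camera axes: x right, y down, z forward; pixel columns grow to the right and rows downward; lengths in m; the calibration is good to about 2 mm. A picture is of the moment at which its call begins. camera_params takes no time and is no camera call.
- finish_job(): hands the job in; it is judged then, once.
The state is a dict: "clock": time; "joint_positions": joint angles; "joint_vel": joint speeds; "joint_torque": joint torques, N m; "ee_pos": TCP position; "orientation": TCP orientation; "ft_force": force on the tool from outside, world axes, zero at the start; "torque": the same for the moment, N m; "width": opening from 0.0 (shut) to 1.0 (fully open); "finger_force": force on a finger pad.
Only numpy, scipy, OpenCV 4.12 (cv2) and the standard library are available. Lean on these libraries where they do the work, as an engineer would, in place of code of your own. Each camera call takes 0.05 s, during which the arm holds its last target. There are 200 camera calls.

## Working session

There is one attempt and no reset: what is moved stays moved. The work goes in short steps, Python scripts to look and compute and a shell command to move; the robot and the scene stay as the last step left them, time stands still between calls to the robot, and variables do not carry over. Pictures are saved under pics/ and viewed, at most 10 in all, crops included, and the job is handed in when it is done.

```bash
ls; mkdir -p pics; python3 - <<'E'
from bench import *
import cv2
s=observe();print(s)
for n in("scene","top"):
    cv2.imwrite(f"pics/{n}0.png",cv2.cvtColor(get_image(n),cv2.COLOR_RGB2BGR));print(camera_params(n))
E
```

```text
pics
{'clock': 0.0, 'joint_positions': array([-7.54891847e+01,  3.02786714e+01,  8.21541928e+01, -6.78495607e-04,
        6.76862667e+01, -1.02259157e+01]), 'joint_vel': array([-0.02639394,  0.02041569,  0.00441908, -0.04984118,  0.03676572,
        0.04153262]), 'joint_torque': array([ 3.70710786e-04, -4.40042388e+01, -1.76593190e+01,  6.32211403e-02,
        5.83368691e-02, -1.79822982e-04]), 'ee_pos': array([ 0.26139075, -0.56694711,  0.22158693]), 'orientation': array([[ 9.08238315e-01,  4.18452961e-01, -5.31582232e-04],
       [ 4.18453145e-01, -9.08236161e-01,  2.01015398e-03],
       [ 3.58352681e-04, -2.04814112e-03, -9.99997838e-01]]), 'ft_force': array([-0.32350294,  0.42122746,  0.48801053]), 'torque': array([-0.01549342,  0.02621729, -0.00994762]), 'finger_force': 0.0, 'width': 1.001411680916025}
{'intrinsics': array([[456.40563956,   0.        , 279.2127689 ],
       [  0.        , 456.40563956, 210.14402756],
       [  0.        ,   0.        ,   1.        ]]), 'rvec': array([ 1.83720034, -0.74471278,  0.48632172]), 'tvec': array([-0.34712889,  0.19133977,  0.72309793])}
{'intrinsics': array([[385.23783337,   0.        , 279.59991787],
       [  0.        , 385.23783337, 210.78004954],
       [  0.        ,   0.        ,   1.        ]]), 'rvec': array([ 2.15184731, -2.10357356,  0.15439362]), 'tvec': array([-0.031657  ,  0.49388915,  0.88711252])}
```

View pics/scene0.png

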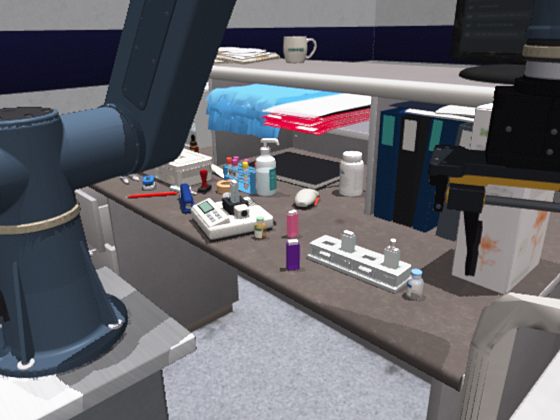

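View pics/top0.png

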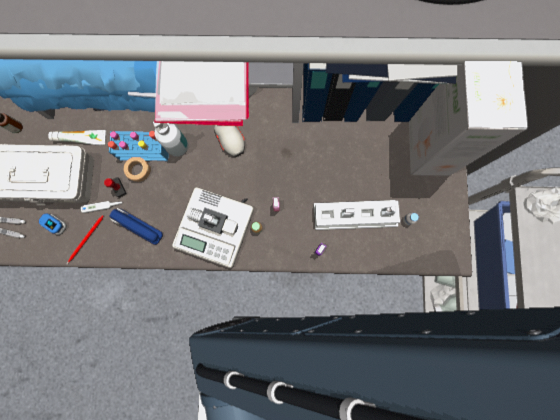

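The scene view has the meter near (230,215), the rack near (360,260), and a pink and a purple look-alike at (292,225) and (292,253). In the top view the rack is at (357,215) and the meter at (213,225). I'll enlarge both.

```bash
python3 - <<'E'
import cv2,numpy as np
t=cv2.imread("pics/top0.png");s=cv2.imread("pics/scene0.png")
f=lambda im,x,y,w,h,W,H:cv2.resize(im[y:y+h,x:x+w],(W,H),interpolation=cv2.INTER_CUBIC)
a=np.hstack([f(t,165,180,100,100,400,300)*1,f(s,180,180,100,75,400,300)])
a=np.hstack([f(t,165,185,100,75,400,300),f(s,180,175,100,75,400,300)])
b=np.hstack([f(t,310,180,100,75,400,300),f(s,300,215,120,90,400,300)])
cv2.imwrite("pics/m1.png",np.vstack([a,b]))
E
```

```text
(no output)
```

View pics/m1.png

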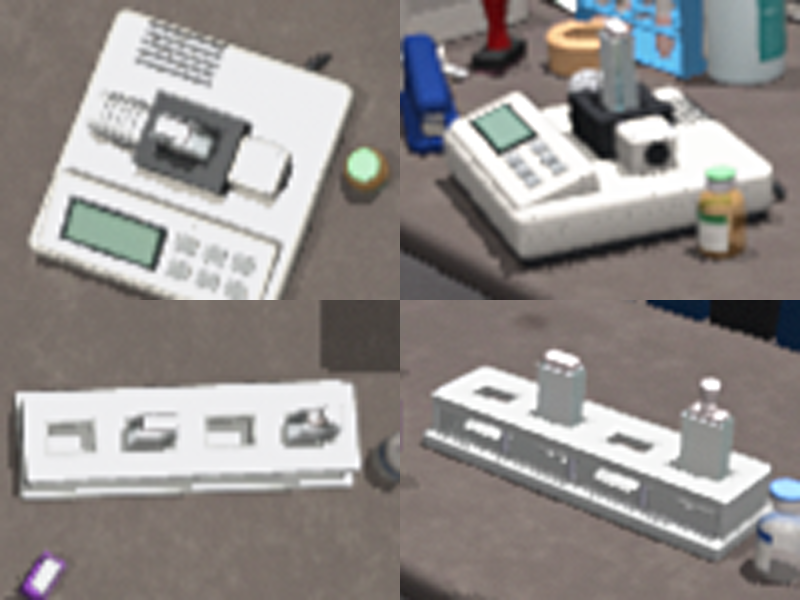

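```bash
cat > h.py <<'E'
import cv2,numpy as np
from bench import *
from scipy.optimize import minimize,least_squares
P={n:camera_params(n) for n in("scene","top")}
def proj(n,X):
    p=P[n];return cv2.projectPoints(np.asarray(X,float).reshape(-1,3),p["rvec"],p["tvec"],p["intrinsics"],None)[0][:,0]
def back(n,uv,z):
    p=P[n];R=cv2.Rodrigues(p["rvec"])[0];c=-R.T@p["tvec"]
    d=R.T@np.linalg.inv(p["intrinsics"])@np.array([*uv,1.]);return c+d*(z-c[2])/d[2]
def rect(cx,cy,w,h,z,k=25):
    t=np.linspace(.05,.95,k);o=[]
    c=[(cx-w/2,cy-h/2),(cx+w/2,cy-h/2),(cx+w/2,cy+h/2),(cx-w/2,cy+h/2)]
    for i in range(4):
        a,b=np.array(c[i]),np.array(c[(i+1)%4]);q=a+(b-a)*t[:,None]
        nrm=np.array([b[1]-a[1],a[0]-b[0]]);nrm=nrm/np.linalg.norm(nrm)
        o.append((np.c_[q,np.full(k,z)],nrm))
    return o
def tf(p,X):
    a=np.radians(p[2]);c,s=np.cos(a),np.sin(a);X=np.asarray(X,float)
    return np.c_[p[0]+c*X[:,0]-s*X[:,1],p[1]+s*X[:,0]+c*X[:,1],X[:,2]]
def fit(n,img,p0,edges,sig):
    g=cv2.cvtColor(img,cv2.COLOR_BGR2GRAY).astype(np.float32)
    for s in sig:
        b=cv2.GaussianBlur(g,(0,0),s);gx=cv2.Sobel(b,cv2.CV_32F,1,0)/8;gy=cv2.Sobel(b,cv2.CV_32F,0,1)/8
        def cost(p):
            t=0
            for q,nr in edges:
                u=proj(n,tf(p,q)).astype(np.float32);w=proj(n,tf(p,q+np.r_[nr*.002,0])).astype(np.float32)-u
                w/=np.linalg.norm(w,axis=1,keepdims=True)
                m=lambda G:cv2.remap(G,u[:,:1].copy(),u[:,1:].copy(),cv2.INTER_CUBIC)[:,0]
                t+=abs(np.mean(m(gx)*w[:,0]+m(gy)*w[:,1]))
            return -t
        r=minimize(cost,p0,method="Nelder-Mead",options=dict(initial_simplex=np.array(p0)+np.array([[0,0,0],[.004,0,0],[0,.004,0],[0,0,3.]]),xatol=1e-5,fatol=1e-4));p0=r.x
    return p0,r.fun
def draw(n,img,p,edges,roi,sc,col=(0,0,255)):
    x,y,w,h=roi;o=cv2.resize(img[y:y+h,x:x+w],None,fx=sc,fy=sc,interpolation=cv2.INTER_CUBIC)
    for q,_ in edges:
        for u in proj(n,tf(p,q)): cv2.circle(o,tuple(int(round(v)) for v in ((u-[x,y]+.5)*sc-.5)),1,col,-1)
    return o
E
python3 - <<'E'
from h import *
T=cv2.imread("pics/top0.png");S=cv2.imread("pics/scene0.png")
sl=[back("top",q,.034) for q in[(388,212),(367.75,213),(347.5,213),(328,214.25)]]
print(np.round(sl,4))
d=sl[3]-sl[0];c=np.mean(sl,0);p0=[c[0],c[1],np.degrees(np.arctan2(-d[0],d[1]))]
RE=rect(0,0,.052,.204,.034)
for y in(-.024,.072,): RE+=rect(0,y,.017,.027,.034)
RE+=rect(0,0,.066,.204,.010)
hc=[back("top",(165+u/4,185+v/4),.062) for u,v in[(157,92),(250,120),(222,195),(133,165)]]
m=np.mean(hc,0);d=hc[0]-hc[1]+hc[3]-hc[2];m0=[m[0],m[1],np.degrees(np.arctan2(-d[0],d[1]))]
ME=rect(0,0,.046,.056,.062)
print("init",p0,m0)
out=[]
for n,I,r1,r2 in(("top",T,(310,180,100,75),(165,185,100,75)),("scene",S,(305,220,110,75),(180,175,100,75))):
    a,f=fit(n,I,p0,RE,(1.5,.8));b,g=fit(n,I,m0,ME,(1.5,.8));print(n,a,f,b,g)
    o=[cv2.resize(draw(n,I,a,RE,r1,4),(400,300)),cv2.resize(draw(n,I,b,ME,r2,4),(400,300))];out.append(np.hstack(o))
cv2.imwrite("pics/m2.png",np.vstack(out))
E
```

```text
[[ 0.4981 -0.2817  0.034 ]
 [ 0.4946 -0.233   0.034 ]
 [ 0.4936 -0.1843  0.034 ]
 [ 0.4895 -0.1374  0.034 ]]
init [np.float64(0.4939389094610405), np.float64(-0.20911236803071284), np.float64(3.406202226428101)] [np.float64(0.46393851129697944), np.float64(0.1357119831448857), np.float64(-16.364223833306124)]
top [ 0.49529655 -0.2086106   3.39149744] -441.010986328125 [  0.4645633    0.13696659 -17.61472559] -150.45413208007812
scene [ 0.49119982 -0.20834425  3.51520338] -399.4654235839844 [  0.46219259   0.1309558  -21.54212075] -104.2059326171875
```

View pics/m2.png

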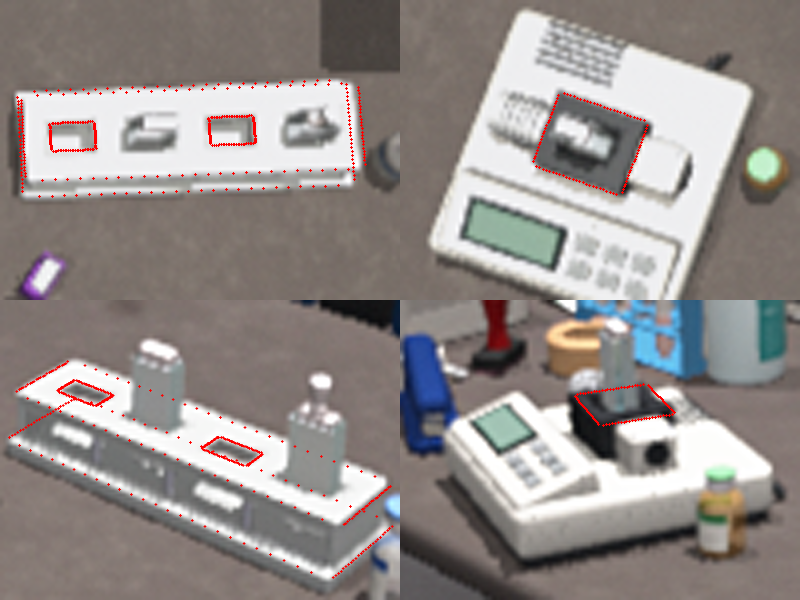

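```bash
python3 - <<'E'
from h import *
T=cv2.imread("pics/top0.png");S=cv2.imread("pics/scene0.png")
L=rect(0,0,.052,.19,.034);sl=rect(0,-.024,.017,.027,.034)+rect(0,.072,.017,.027,.034)
RE=[L[1],L[3]]+sl
H=rect(0,0,.046,.056,.062)
for n,I in(("top",T),("scene",S)):
  for nm,E in(("slots",sl),("s+l",RE)):
    print(n,nm,np.round(fit(n,I,[.494,-.2085,3.4],E,(1.2,.7))[0],4))
  for k in ([0,1,2,3],[0,3],[0,2,3]):
    for y in (-17.,-18.):
      print(n,k,np.round(fit(n,I,[.464,.136,y],[H[i] for i in k],(1.,.7))[0],4))
# meter base: yaw from white/dark hull at unknown height
for n,I in(("top",T),):
  for z in (.02,.03,.04):
    print(z,np.round(fit(n,I,[.464,.136,-17.5],rect(0,0,.158,.156,z)+H,(1.5,.8)),4) if 0 else np.round(fit(n,I,[.464,.136,-17.5],rect(0,0,.158,.156,z),(2,1.))[0],4))
E
```

```text
top slots [ 0.4954 -0.2082  3.205 ]
top s+l [ 0.4959 -0.2081  3.4146]
top [0, 1, 2, 3] [  0.4646   0.137  -17.5653]
top [0, 1, 2, 3] [  0.4646   0.1369 -17.6545]
top [0, 3] [  0.4634   0.136  -17.1629]
top [0, 3] [  0.4634   0.136  -17.1648]
top [0, 2, 3] [  0.4638   0.1372 -16.8241]
top [0, 2, 3] [  0.4638   0.1372 -16.7364]
scene slots [ 0.4917 -0.2089  3.7872]
scene s+l [ 0.4921 -0.2088  4.0329]
scene [0, 1, 2, 3] [  0.4622   0.1315 -21.3809]
scene [0, 1, 2, 3] [  0.4622   0.1313 -21.5142]
scene [0, 3] [  0.4623   0.1308 -22.1018]
scene [0, 3] [  0.4624   0.1307 -22.1301]
scene [0, 2, 3] [  0.4535   0.1354 -31.9511]
scene [0, 2, 3] [  0.4537   0.1356 -31.7583]
0.02 [  0.4563   0.1439 -17.8324]
0.03 [  0.466    0.1385 -17.6746]
0.04 [  0.4655   0.1365 -17.6835]
```

```bash
python3 -m crank '[[[0.010,0.034,0,0,0,2.4],[0.010,0.036,0,0,0,2.4],[0.010,0.036,0,0,0,2.4],[0.010,0.036,0,0,0,2.4],[0.010,0.036,0,0,0,2.4],[0.010,0.036,0,0,0,2.4],[0.010,0.036,0,0,0,2.4],[0.010,0.036,0,0,0,2.4]]]' 50
python3 -m crank '[[[0.010,0.036,0,0,0,2.4],[0.010,0.036,0,0,0,2.4],[0.010,0.036,0,0,0,2.4],[0.010,0.036,0,0,0,2.4],[0.010,0.036,0,0,0,2.4],[0.010,0.036,0,0,0,2.4],[0.010,0.036,0,0,0,2.4],[0.010,0.036,0,0,0,2.4]]]'
python3 -m crank '[[[0.010,0.036,0,0,0,2.4],[0.010,0.036,0,0,0,2.4],[0.010,0.036,0,0,0,2.4],[0.010,0.02,0,0,0,2.0],[0,0,0,0,0,0],[0,0,0,0,0,0]]]'
python3 - <<'E'
from h import *
s=observe();o=s["orientation"];print(s["clock"],s["ee_pos"],np.degrees(np.arctan2(o[1,1],o[0,1])),o[:,2],s["width"])
for n in P:
  R=cv2.Rodrigues(P[n]["rvec"])[0];print(n,-R.T@P[n]["tvec"])
E
```

```text
clock: 0.77
ee_pos: [0.3415, -0.2796, 0.2223]
orientation: [[0.719, 0.695, -0.0], [0.695, -0.719, 0.001], [0.0, -0.001, -1.0]]
ft_force: [0.4, 0.0, 1.2]
width: 0.524
finger_force: 0.0
clock: 1.43
ee_pos: [0.4215, 0.0083, 0.2225]
orientation: [[0.45, 0.893, -0.0], [0.893, -0.45, 0.0], [-0.0, -0.0, -1.0]]
ft_force: [0.7, -0.7, -0.9]
width: 0.503
finger_force: 0.0
clock: 1.93
ee_pos: [0.4614, 0.1353, 0.2222]
orientation: [[0.301, 0.954, -0.001], [0.954, -0.301, -0.0], [-0.001, -0.001, -1.0]]
ft_force: [-0.4, -0.8, -0.0]
width: 0.502
finger_force: 0.0
1.9333 [0.46135035 0.13528038 0.22215636] -17.508884111554718 [-8.50296253e-04 -4.66384496e-04 -9.99999530e-01] 0.5020541802700362
scene [-0.15849356 -0.67848091  0.4410481 ]
top [ 0.3439995  -0.03917534  0.955001  ]
```

```bash
python3 -m crank '[[[0.0025,0.0012,-0.03,0,0,0],[0,0,-0.03,0,0,0],[0,0,-0.03,0,0,0],[0,0,-0.012,0,0,0],[0,0,0,0,0,0]]]'
python3 - <<'E'
from h import *
s=observe();print(s["clock"],s["ee_pos"])
r=[]
for n,x,y in(("scene",180,150),("top",165,165)):
  I=cv2.cvtColor(get_image(n),cv2.COLOR_RGB2BGR);cv2.imwrite(f"pics/{n}1.png",I);r.append(cv2.resize(I[y:y+120,x:x+80],(400,600),interpolation=cv2.INTER_CUBIC))
cv2.imwrite("pics/m3.png",np.hstack(r))
E
```

```text
clock: 2.35
ee_pos: [0.461, 0.134, 0.1178]
orientation: [[0.306, 0.952, -0.008], [0.952, -0.306, -0.001], [-0.003, -0.008, -1.0]]
ft_force: [-0.8, -0.4, -0.5]
width: 0.501
finger_force: 0.0
2.35 [0.46099631 0.13397713 0.11777553]
```

View pics/m3.png

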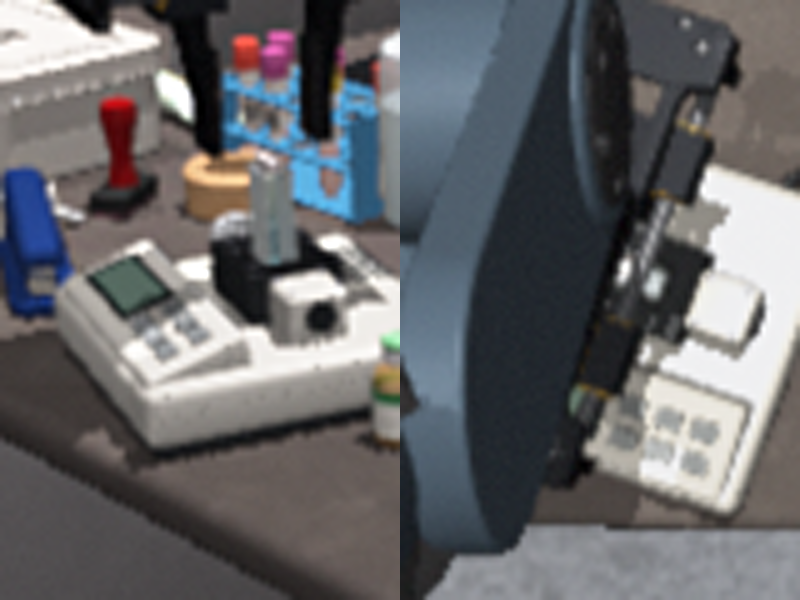

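The scene crop shows the two finger tips at about (221,180) and (243,177), straddling the blank's stopper at (232.6,182). It is well centred in the closing direction. I'll settle and go down.

```bash
python3 -m crank '[[[0,0,0,0,0,0],[0,0,0,0,0,0],[0,0,-0.01,0,0,0],[0,0,-0.015,0,0,0],[0,0,-0.015,0,0,0],[0,0,0,0,0,0],[0,0,0,0,0,0],[0,0,0,0,0,0]]]'
```

```text
clock: 3.12
ee_pos: [0.4648, 0.1356, 0.0816]
orientation: [[0.303, 0.953, 0.002], [0.953, -0.303, 0.0], [0.001, 0.002, -1.0]]
ft_force: [-0.3, -0.1, -0.7]
width: 0.496
finger_force: 0.0
```

```bash
python3 -m crank '[[[0,0,0,0,0,0],[0,0,0,0,0,0],[0,0,0,0,0,0],[0,0,0,0,0,0]]]' 20;python3 -m crank '[[[0,0,0,0,0,0],[0,0,0,0,0,0],[0,0,0,0,0,0],[0,0,0,0,0,0]]]' 0
```

```text
clock: 3.45
ee_pos: [0.4644, 0.1356, 0.081]
orientation: [[0.303, 0.953, 0.001], [0.953, -0.303, 0.0], [0.0, 0.001, -1.0]]
ft_force: [0.4, -0.1, -0.7]
width: 0.289
finger_force: 0.0
clock: 3.78
ee_pos: [0.4644, 0.1356, 0.0806]
orientation: [[0.303, 0.953, 0.001], [0.953, -0.303, 0.0], [0.0, 0.001, -1.0]]
ft_force: [-0.1, 0.0, 0.5]
width: 0.16
finger_force: 30.0
```

```bash
python3 -m crank '[[[0,0,0.01,0,0,0],[0,0,0.025,0,0,0],[0,0,0.030,0,0,0],[0,0,0.015,0,0,0],[0.003,-0.01,0,0,0,0],[0.003,-0.025,0,0,0,2.6],[0.003,-0.034,0,0,0,2.6],[0.003,-0.034,0,0,0,2.6]]]'
python3 -m crank '[[[0.003,-0.034,0,0,0,2.6],[0.003,-0.034,0,0,0,2.6],[0.003,-0.034,0,0,0,2.6],[0.003,-0.034,0,0,0,2.6],[0.0012,-0.025,0,0,0,2.6],[0,-0.008,-0.02,0,0,0.35],[0,0,-0.02,0,0,0],[0,0,-0.015,0,0,0]]]'
python3 -m crank '[[[0,0,0,0,0,0],[0,0,0,0,0,0],[0,0,0,0,0,0],[0,0,0,0,0,0]]]'
```

```text
clock: 4.45
ee_pos: [0.4753, 0.0316, 0.1597]
orientation: [[0.167, 0.986, -0.002], [0.986, -0.167, 0.0], [-0.0, -0.002, -1.0]]
ft_force: [0.3, 0.1, -0.7]
width: 0.161
finger_force: 30.0
clock: 5.12
ee_pos: [0.4879, -0.1377, 0.1033]
orientation: [[-0.058, 0.998, -0.002], [0.998, 0.058, 0.001], [0.001, -0.002, -1.0]]
ft_force: [0.4, 0.4, -0.4]
width: 0.157
finger_force: 30.0
clock: 5.45
ee_pos: [0.4898, -0.1366, 0.1062]
orientation: [[-0.061, 0.998, 0.001], [0.998, 0.061, -0.001], [-0.001, 0.001, -1.0]]
ft_force: [-0.3, -0.6, -0.5]
width: 0.159
finger_force: 30.0
```

```bash
python3 - <<'E'
from h import *
s=observe();print(s["clock"],s["ee_pos"])
r=[]
for n,x,y in(("scene",290,190),("top",290,160)):
  I=cv2.cvtColor(get_image(n),cv2.COLOR_RGB2BGR);cv2.imwrite(f"pics/{n}2.png",I);r.append(cv2.resize(I[y:y+120,x:x+80],(400,600),interpolation=cv2.INTER_CUBIC))
I=r[0]
# predicted cell box & slot in scene
x,y,z=s["ee_pos"];p=(x,y,3.5)
for q,_ in rect(0,0,.014,.024,z-.0326+.003)+rect(0,0,.014,.024,z-.0326+.056):
  for u in proj("scene",tf(p,q)): cv2.circle(I,tuple(int(v) for v in (u-[290,190]+.5)*5),1,(0,0,255),-1)
cv2.imwrite("pics/m4.png",np.hstack(r))
E
```

```text
5.45 [ 0.48976849 -0.1366056   0.10617478]
```

View pics/m4.png

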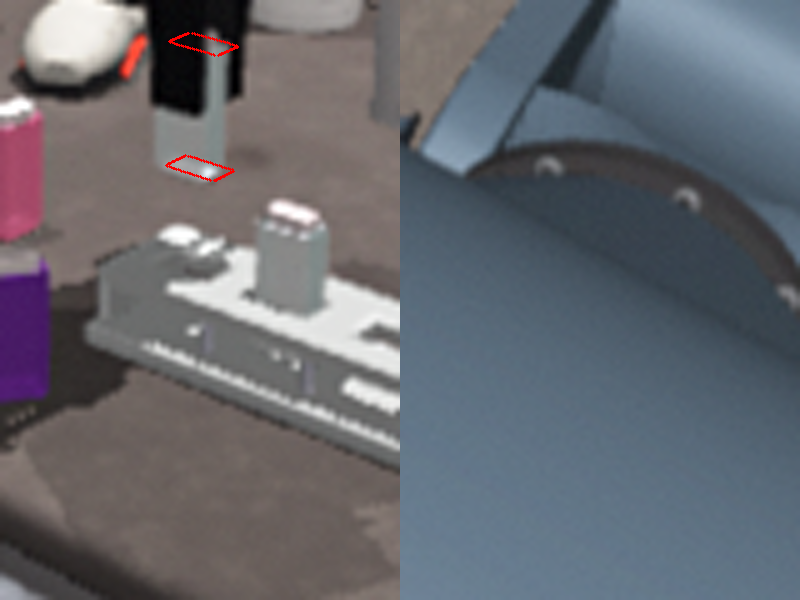

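The scene crop shows the held cell's lower edge at crop x 155–226, which is about 1.7 px left of the prediction. Together with the top fit, that means shifting about +1.4 mm in x and −1 mm in y. I'll then lower gently and watch the force.

```bash
python3 -m crank '[[[0.0014,-0.001,-0.012,0,0,0],[0,0,-0.016,0,0,0],[0,0,-0.004,0,0,0],[0,0,-0.003,0,0,0],[0,0,-0.003,0,0,0],[0,0,0,0,0,0],[0,0,0,0,0,0]]]'
```

```text
clock: 6.13
ee_pos: [0.4909, -0.1374, 0.068]
orientation: [[-0.061, 0.998, 0.001], [0.998, 0.061, -0.0], [-0.0, 0.001, -1.0]]
ft_force: [-0.5, 0.5, -0.1]
width: 0.159
finger_force: 30.0
```

```bash
python3 -m crank '[[[0,0,-0.002,0,0,0],[0,0,-0.002,0,0,0],[0,0,-0.002,0,0,0],[0,0,0,0,0,0]]]';python3 -m crank '[[[0,0,-0.002,0,0,0],[0,0,0,0,0,0],[0,0,0,0,0,0]]]'
```

```text
clock: 6.47
ee_pos: [0.4905, -0.1373, 0.0613]
orientation: [[-0.061, 0.998, -0.0], [0.998, 0.061, 0.0], [0.0, -0.0, -1.0]]
ft_force: [-0.5, 0.4, -0.5]
width: 0.155
finger_force: 30.0
clock: 6.72
ee_pos: [0.4906, -0.1374, 0.0594]
orientation: [[-0.061, 0.998, -0.0], [0.998, 0.061, 0.0], [0.0, -0.0, -1.0]]
ft_force: [1.0, -0.6, -0.7]
width: 0.162
finger_force: 30.0
```

```bash
python3 -m crank '[[[0,0,-0.003,0,0,0],[0,0,-0.003,0,0,0],[0,0,-0.003,0,0,0],[0,0,-0.003,0,0,0],[0,0,-0.002,0,0,0],[0,0,0,0,0,0],[0,0,0,0,0,0]]]';python3 -m crank '[[[0,0,-0.001,0,0,0],[0,0,-0.001,0,0,0],[0,0,0,0,0,0],[0,0,0,0,0,0]]]'
```

```text
clock: 7.3
ee_pos: [0.4906, -0.1374, 0.0453]
orientation: [[-0.061, 0.998, -0.0], [0.998, 0.061, 0.0], [0.0, -0.0, -1.0]]
ft_force: [0.3, -1.0, -0.6]
width: 0.158
finger_force: 30.0
clock: 7.63
ee_pos: [0.4907, -0.1374, 0.0436]
orientation: [[-0.061, 0.998, -0.0], [0.998, 0.061, 0.0], [0.0, -0.0, -1.0]]
ft_force: [0.3, 0.1, -0.7]
width: 0.156
finger_force: 30.0
```

```bash
python3 -m crank '[[[0,0,-0.0006,0,0,0],[0,0,-0.0006,0,0,0],[0,0,0,0,0,0],[0,0,0,0,0,0]]]';python3 -m crank '[[[0,0,-0.0006,0,0,0],[0,0,0,0,0,0],[0,0,0,0,0,0]]]'
```

```text
clock: 7.97
ee_pos: [0.4908, -0.1375, 0.0426]
orientation: [[-0.061, 0.998, 0.0], [0.998, 0.061, -0.0], [-0.0, 0.0, -1.0]]
ft_force: [0.5, -0.1, 1.8]
width: 0.159
finger_force: 30.0
clock: 8.22
ee_pos: [0.4908, -0.1375, 0.0425]
orientation: [[-0.061, 0.998, 0.0], [0.998, 0.061, -0.0], [-0.0, 0.0, -1.0]]
ft_force: [-1.5, 0.7, 7.2]
width: 0.159
finger_force: 30.0
```

```bash
python3 -m crank '[[[0,0,0.0006,0,0,0],[0,0,0,0,0,0],[0,0,0,0,0,0],[0,0,0,0,0,0],[0,0,0,0,0,0]]]' 50; python3 -m crank '[[[0,0,0.01,0,0,0],[0,0,0.02,0,0,0],[0,0,0.025,0,0,0],[0.0002,0,0.015,0,0,0],[0.001,-0.0157,0,0,0,0],[0.001,-0.016,0,0,0,0],[0.001,-0.015,0,0,0,0],[0,0,0,0,0,0]]]'
python3 - <<'E'
from h import *
s=observe();print(s["clock"],s["ee_pos"])
r=[]
for n,x,y in(("scene",300,180),("top",310,170)):
  I=cv2.cvtColor(get_image(n),cv2.COLOR_RGB2BGR);cv2.imwrite(f"pics/{n}3.png",I);r.append(cv2.resize(I[y:y+105,x:x+80],(400,525),interpolation=cv2.INTER_CUBIC))
cv2.imwrite("pics/m5.png",np.hstack(r))
E
```

```text
clock: 8.63
ee_pos: [0.4906, -0.1373, 0.0421]
orientation: [[-0.061, 0.998, -0.0], [0.998, 0.061, 0.0], [0.0, -0.0, -1.0]]
ft_force: [0.9, -0.4, -0.7]
width: 0.443
finger_force: 0.0
clock: 9.3
ee_pos: [0.4952, -0.1872, 0.1131]
orientation: [[-0.059, 0.998, 0.003], [0.998, 0.059, -0.003], [-0.003, 0.003, -1.0]]
ft_force: [0.9, -0.7, 0.2]
width: 0.5
finger_force: 0.0
9.3 [ 0.49516408 -0.18717998  0.11312439]
```

View pics/m5.png

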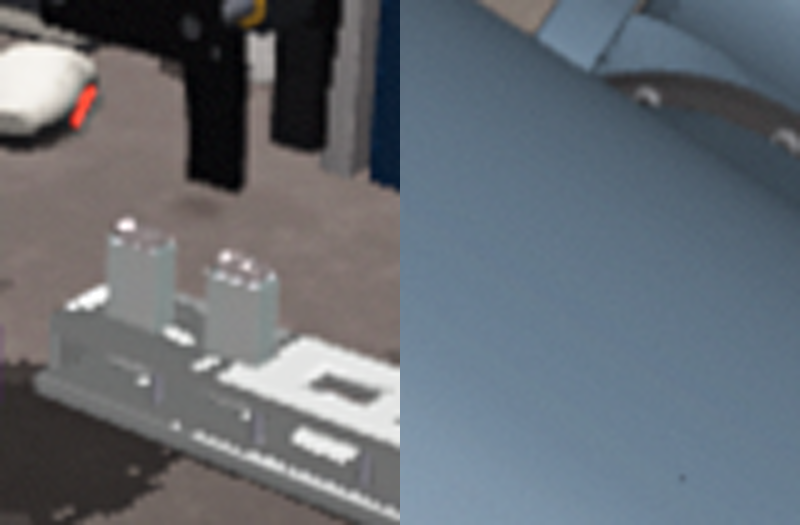

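The blank sits fully seated in slot 3 (crop 140,270). The flat-stoppered sample is next to it in slot 2 (crop 240,300), with the fingers above it. The candidates are the flat cell at scene (348,240), the knobbed standard at (391,255), and the pink (292,225) and purple (292,253) cells outside the rack. Only the clear, flat-stoppered one in the rack fits. Going down.

```bash
python3 -m crank '[[[0,0,0,0,0,0],[0,0,0,0,0,0],[0,0,-0.015,0,0,0],[0,0,-0.02,0,0,0],[0,0,-0.02,0,0,0],[0,0,-0.015,0,0,0],[0,0,0,0,0,0],[0,0,0,0,0,0]]]'; python3 -m crank '[[[0,0,0,0,0,0],[0,0,0,0,0,0],[0,0,0,0,0,0],[0,0,0,0,0,0]]]' 20
```

```text
clock: 10.07
ee_pos: [0.4932, -0.1831, 0.0417]
orientation: [[-0.062, 0.998, -0.002], [0.998, 0.062, 0.002], [0.002, -0.002, -1.0]]
ft_force: [-0.3, -0.2, 0.7]
width: 0.499
finger_force: 0.0
clock: 10.4
ee_pos: [0.4944, -0.1843, 0.0432]
orientation: [[-0.061, 0.998, 0.001], [0.998, 0.061, -0.001], [-0.001, 0.001, -1.0]]
ft_force: [0.1, -0.2, 0.4]
width: 0.283
finger_force: 0.0
```

```bash
python3 -m crank '[[[0,0,0,0,0,0],[0,0,0,0,0,0],[0,0,0,0,0,0],[0,0,0,0,0,0],[0,0,0,0,0,0]]]' 0; python3 -m crank '[[[0,0,0,0,0,0]]]'
```

```text
clock: 10.82
ee_pos: [0.4941, -0.1843, 0.0428]
orientation: [[-0.061, 0.998, 0.001], [0.998, 0.061, -0.0], [-0.0, 0.001, -1.0]]
ft_force: [-0.2, -0.6, 5.6]
width: 0.159
finger_force: 30.0
clock: 10.9
ee_pos: [0.4941, -0.1843, 0.0428]
orientation: [[-0.061, 0.998, 0.001], [0.998, 0.061, -0.0], [-0.0, 0.001, -1.0]]
ft_force: [-1.1, 1.0, 6.3]
width: 0.16
finger_force: 30.0
```

```bash
python3 -m crank '[[[0,0,0.008,0,0,0],[0,0,0.015,0,0,0],[0,0,0.025,0,0,0],[0,0,0.030,0,0,0],[0,0,0.029,0,0,0],[-0.003,0.015,0,0,0,0],[-0.003,0.030,0,0,0,-2.6],[-0.003,0.036,0,0,0,-2.6]]]'
python3 -m crank '[[[-0.003,0.036,0,0,0,-2.6],[-0.003,0.036,0,0,0,-2.6],[-0.003,0.036,0,0,0,-2.6],[-0.003,0.036,0,0,0,-2.6],[-0.003,0.036,0,0,0,-2.6],[-0.003,0.035,0,0,0,-2.6],[-0.0026,0.0253,0,0,0,-0.3],[0,0,0,0,0,0]]]'
python3 -m crank '[[[0,0,-0.02,0,0,0],[0,0,-0.02,0,0,0],[0,0,-0.007,0,0,0],[0,0,0,0,0,0],[0,0,0,0,0,0],[0,0,0,0,0,0],[0,0,0,0,0,0]]]'
python3 - <<'E'
from h import *
s=observe();o=s["orientation"];print(s["clock"],s["ee_pos"],np.degrees(np.arctan2(o[1,1],o[0,1])))
I=cv2.cvtColor(get_image("scene"),cv2.COLOR_RGB2BGR);cv2.imwrite("pics/scene4.png",I)
J=cv2.imread("pics/scene0.png");x,y,z=s["ee_pos"]
r=[]
for K,b in((J,.048),(I,z-.0328)):
  A=cv2.resize(K[160:250,195:265],(420*2*1//1*0+400,514),interpolation=cv2.INTER_CUBIC);k=400/70
  for q,_ in rect(0,0,.014,.024,b+.003,12)+rect(0,0,.014,.024,b+.056,12):
    for u in proj("scene",tf((.4645,.1370,-17.6) if b==.048 else (x,y,-17.6),q)): cv2.circle(A,tuple(int(v) for v in (u-[195,160]+.5)*k),1,(0,0,255),-1)
  r.append(A)
cv2.imwrite("pics/m6.png",np.hstack(r))
E
```

```text
clock: 11.57
ee_pos: [0.4853, -0.1037, 0.1499]
orientation: [[0.035, 0.999, 0.002], [0.999, -0.035, -0.001], [-0.001, 0.002, -1.0]]
ft_force: [0.6, 0.2, -1.9]
width: 0.162
finger_force: 30.0
clock: 12.23
ee_pos: [0.4621, 0.1414, 0.149]
orientation: [[0.298, 0.955, -0.002], [0.955, -0.298, 0.001], [0.001, -0.002, -1.0]]
ft_force: [-0.3, -0.9, -1.3]
width: 0.163
finger_force: 30.0
clock: 12.82
ee_pos: [0.465, 0.137, 0.1032]
orientation: [[0.303, 0.953, 0.002], [0.953, -0.303, 0.0], [0.001, 0.002, -1.0]]
ft_force: [-0.0, -0.8, -0.5]
width: 0.157
finger_force: 30.0
12.8167 [0.46500867 0.13695371 0.10315792] -17.642026242723166
```

View pics/m6.png

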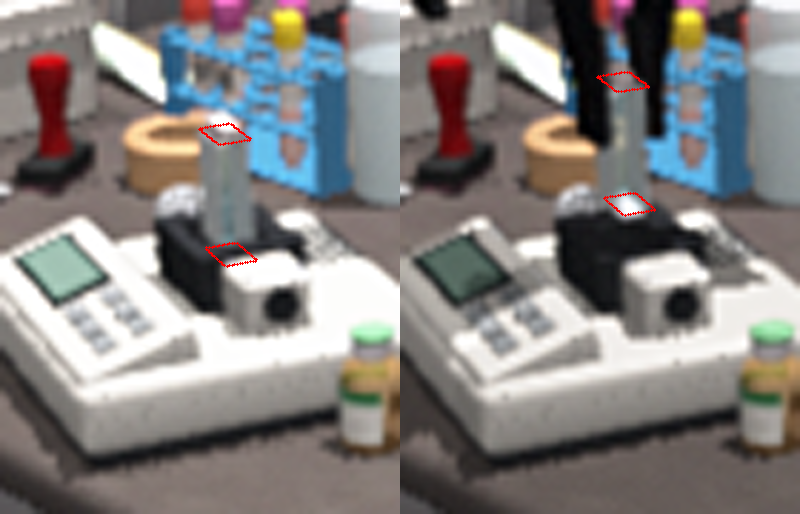

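The scene crops compare the blank as it stood (left) with the held sample (right). The held cell looks about 1 px left of the prediction, so I'll measure the edge columns.

```bash
python3 - <<'E'
from h import *
J=cv2.imread("pics/scene0.png");I=cv2.imread("pics/scene4.png")
def lines(X,p):  # vertical line of corner X from z0 to z1
    return proj("scene",tf(p,X))
def off(img,p,cx,cy,z0,z1,ss=np.arange(-4,4.01,.1)):
    g=cv2.GaussianBlur(cv2.cvtColor(img,cv2.COLOR_BGR2GRAY).astype(np.float32),(0,0),.6);z=np.linspace(z0,z1,30)
    u=proj("scene",tf(p,np.c_[np.full(30,cx),np.full(30,cy),z])).astype(np.float32)
    M=np.array([cv2.remap(g,(u[:,:1]+np.float32(s)),u[:,1:].copy(),cv2.INTER_CUBIC)[:,0].mean() for s in ss])
    d=np.gradient(M,ss);k=[i for i in range(1,len(ss)-1) if abs(d[i])>=abs(d[i-1]) and abs(d[i])>abs(d[i+1]) and abs(d[i])>4]
    return [(round(float(ss[i]),1),round(float(d[i]))) for i in k]
a=(.4645,.137,-17.6);b=(.4650,.1370,-17.6)
for nm,img,p,z in(("blank",J,a,.048),("held",I,b,.0704)):
  for c in((-.007,.012),(-.007,-.012),(.007,-.012)): print(nm,c,off(img,p,*c,z+(.024 if nm=="blank" else .008),z+(.052 if nm=="blank" else .028)))
for nm,img in(("J",J),("I",I)):
  for c in((-.023,.028),(-.023,-.028),(.023,-.028)): print(nm,"holder",c,off(img,a,*c,.046,.060))
H=rect(0,0,.046,.056,.062)
for x,y in((-.023,-.028),(-.023,.028),(.023,-.028),(.023,.028)): print(proj("scene",tf(a,[[x,y,.062]])))
E
```

```text
blank (-0.007, 0.012) [(-1.4, -9), (-0.9, -11), (0.2, -17), (2.6, 5)]
blank (-0.007, -0.012) [(-3.3, -9), (-2.4, -6)]
blank (0.007, -0.012) [(1.9, 8), (2.9, 6), (3.9, 4)]
held (-0.007, 0.012) [(-2.6, -13), (-1.6, -23), (-1.3, -20), (-0.7, -19), (1.4, 14), (1.7, 13), (2.0, 13), (2.4, 16)]
held (-0.007, -0.012) [(-2.4, 7), (-1.4, 15), (-0.8, 14), (-0.6, 14), (1.4, -13), (2.4, -11), (3.5, -8)]
held (0.007, -0.012) [(-3.1, -5), (0.2, 9), (1.1, 9), (2.0, 5)]
J holder (-0.023, 0.028) [(-3.9, 6), (-2.6, 8), (-1.9, -8), (0.0, -93), (0.9, -45), (1.8, 7), (3.0, 13)]
J holder (-0.023, -0.028) [(-3.1, -13), (-2.1, -5), (2.2, 24), (3.2, 61)]
J holder (0.023, -0.028) [(-3.2, -30), (-2.3, -41), (-0.2, 39), (0.0, 39), (0.7, 40), (1.7, 12)]
I holder (-0.023, 0.028) [(-3.9, 6), (-2.6, 9), (-1.9, -10), (-0.7, -69), (0.0, -89), (0.9, -45), (2.7, 4)]
I holder (-0.023, -0.028) [(-3.0, -9), (-0.9, 4), (2.2, 18), (3.2, 48)]
I holder (0.023, -0.028) [(-3.2, -28), (-2.3, -43), (-1.4, -33), (-0.3, -16), (0.6, -8), (2.2, 5), (2.8, 6), (3.7, 5)]
[[229.71317992 205.10003406]]
[[221.65619785 197.71889127]]
[[248.12805965 201.78894943]]
[[239.43443659 194.66813832]]
```

The holder edges match my well estimate in the scene camera, while the held cell reads about 1.2 px left. I'll shift about 1.2 mm along the meter's +x and then feel my way in.

```bash
python3 -m crank '[[[0.0011,-0.0004,-0.004,0,0,0],[0,0,-0.003,0,0,0],[0,0,-0.002,0,0,0],[0,0,-0.001,0,0,0],[0,0,-0.001,0,0,0],[0,0,0,0,0,0]]]';python3 -m crank '[[[0,0,-0.001,0,0,0],[0,0,-0.001,0,0,0],[0,0,0,0,0,0]]]'
```

```text
clock: 13.37
ee_pos: [0.4652, 0.1368, 0.0911]
orientation: [[0.303, 0.953, -0.001], [0.953, -0.303, -0.0], [-0.0, -0.001, -1.0]]
ft_force: [0.2, -0.3, -0.4]
width: 0.159
finger_force: 30.0
clock: 13.62
ee_pos: [0.4653, 0.1368, 0.0892]
orientation: [[0.302, 0.953, -0.0], [0.953, -0.302, -0.0], [-0.0, -0.0, -1.0]]
ft_force: [0.3, -0.1, -0.1]
width: 0.158
finger_force: 30.0
```

```bash
python3 -m crank '[[[0,0,-0.002,0,0,0],[0,0,-0.002,0,0,0],[0,0,-0.002,0,0,0],[0,0,-0.002,0,0,0],[0,0,-0.002,0,0,0],[0,0,0,0,0,0],[0,0,0,0,0,0]]]';python3 -m crank '[[[0,0,-0.002,0,0,0],[0,0,-0.002,0,0,0],[0,0,-0.001,0,0,0],[0,0,0,0,0,0],[0,0,0,0,0,0]]]'
```

```text
clock: 14.2
ee_pos: [0.4654, 0.1368, 0.0794]
orientation: [[0.303, 0.953, -0.0], [0.953, -0.303, -0.0], [-0.0, -0.0, -1.0]]
ft_force: [-1.3, -0.2, 1.6]
width: 0.156
finger_force: 30.0
clock: 14.62
ee_pos: [0.4654, 0.1368, 0.0744]
orientation: [[0.303, 0.953, -0.0], [0.953, -0.303, 0.0], [-0.0, -0.0, -1.0]]
ft_force: [-0.9, -0.3, 3.8]
width: 0.157
finger_force: 30.0
```

```bash
python3 -m crank '[[[0,0,-0.002,0,0,0],[0,0,-0.002,0,0,0],[0,0,-0.001,0,0,0],[0,0,0,0,0,0],[0,0,0,0,0,0]]]';python3 -m crank '[[[0,0,-0.0006,0,0,0],[0,0,0,0,0,0],[0,0,0,0,0,0]]]';python3 -m crank '[[[0,0,-0.0005,0,0,0],[0,0,0,0,0,0],[0,0,0,0,0,0]]]'
```

```text
clock: 15.03
ee_pos: [0.4654, 0.1368, 0.0693]
orientation: [[0.303, 0.953, -0.0], [0.953, -0.303, 0.0], [0.0, -0.0, -1.0]]
ft_force: [-0.6, -0.4, 5.5]
width: 0.157
finger_force: 30.0
clock: 15.28
ee_pos: [0.4654, 0.1368, 0.0688]
orientation: [[0.303, 0.953, 0.0], [0.953, -0.303, 0.0], [0.0, 0.0, -1.0]]
ft_force: [-1.0, 0.7, 5.6]
width: 0.152
finger_force: 30.0
clock: 15.53
ee_pos: [0.4654, 0.1368, 0.0688]
orientation: [[0.302, 0.953, 0.0], [0.953, -0.302, -0.0], [0.0, 0.0, -1.0]]
ft_force: [-1.2, -0.8, 10.1]
width: 0.158
finger_force: 30.0
```

The force jumped at z = 0.0688, so the carrier is on its stop. One last look before handing in.

```bash
python3 -m crank '[[[0,0,-0.0002,0,0,0],[0,0,0,0,0,0],[0,0,0,0,0,0],[0,0,0,0,0,0]]]'; python3 - <<'E'
from h import *
I=cv2.cvtColor(get_image("scene"),cv2.COLOR_RGB2BGR)
cv2.imwrite("pics/m7.png",cv2.resize(I[150:300,180:430],(800,480),interpolation=cv2.INTER_CUBIC))
E
```

```text
clock: 15.87
ee_pos: [0.4654, 0.1368, 0.0688]
orientation: [[0.302, 0.953, 0.0], [0.953, -0.302, -0.0], [0.0, 0.0, -1.0]]
ft_force: [-2.6, -0.2, 11.5]
width: 0.154
finger_force: 30.0
```

View pics/m7.png

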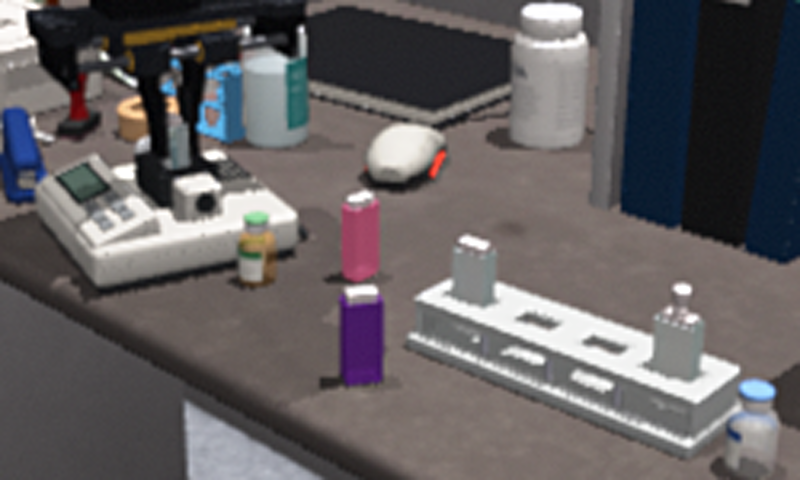

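The blank is seated in slot 3 (crop 474,270) and the standard is untouched at (678,340). The sample is held down upright in the well at (178,140).

```bash
python3 -c "from bench import *; print(finish_job())"
```

```text
the job is handed in; nothing more can be done
None
```

I handed the job in at about 16 s: the blank is back in rack slot 3, the sample is gripped and held down upright in the well with the carrier on its stop (about 11.5 N), and the check standard was not touched.

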